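# Fetch the carved owl from behind the finish pots

## Task

Clear the three finish pots off their coasters into the grey tray, all standing together there; then fetch the carved owl from behind where they stood and stand it in the middle of the round plinth; then put each pot back in the middle of the coaster of its own colour. Keep them all upright throughout.

Things in the scene. Friction and masses are not known exactly. Their poses are not given: they have to be found in the camera images.
- red_pot: red-lidded finish pot: upright white plastic cylinder with a red band and a red screw lid fixed on, 120 mm tall (the lid is the top 28 mm), 56 mm across the lid and 54 mm across the body, about 0.25 kg, loose. Origin: centre of its underside; z up.
- yellow_pot: yellow-lidded finish pot: upright white plastic cylinder with a yellow band and a yellow screw lid fixed on, 120 mm tall (the lid is the top 28 mm), 56 mm across the lid and 54 mm across the body, about 0.25 kg, loose. Origin: centre of its underside; z up.
- blue_pot: blue-lidded finish pot: upright white plastic cylinder with a blue band and a blue screw lid fixed on, 120 mm tall (the lid is the top 28 mm), 56 mm across the lid and 54 mm across the body, about 0.25 kg, loose. Origin: centre of its underside; z up.
- owl: small carved light-wood owl, standing upright, 70 mm tall plus small ears, on a round dark foot 41 mm across; its body is round, 34 mm across between 20 and 48 mm above the foot's underside; about 60 g, loose. It stands on the plywood board directly behind (beyond) the three pots, so close that they leave no room for a gripper over it. Origin: centre of its underside; z up.
- red_coaster: flat round red coaster, 72 mm across, 3 mm thick, fixed on the plywood board (180 x 230 mm, 12 mm thick); home of the red pot, which stands on it at the start. Coaster centres are 79 to 124 mm apart. Origin: centre of its underside, 12 mm above the table; x points across the board towards the owl's side, y along its long side. Fingers closing along x on a lid clear the other pots.
- yellow_coaster: flat round yellow coaster, 72 mm across, 3 mm thick, fixed on the plywood board (180 x 230 mm, 12 mm thick); home of the yellow pot, which stands on it at the start. Coaster centres are 79 to 124 mm apart. Origin: centre of its underside, 12 mm above the table; x points across the board towards the owl's side, y along its long side. Fingers closing along x on a lid clear the other pots.
- blue_coaster: flat round blue coaster, 72 mm across, 3 mm thick, fixed on the plywood board (180 x 230 mm, 12 mm thick); home of the blue pot, which stands on it at the start. Coaster centres are 79 to 124 mm apart. Origin: centre of its underside, 12 mm above the table; x points across the board towards the owl's side, y along its long side. Fingers closing along x on a lid clear the other pots.
- tray: grey open tray, fixed, outer size 290 mm along its x and 130 mm along its y, floor and walls 5 mm thick, rim 16 mm high: the side area with room for the three pots in a row along its x (85 mm apart). Origin: centre of its underside (on the table); z up.
- plinth: round dark-wood display plinth with a brass middle, fixed, 36 mm high, flat top 90 mm across. Origin: centre of its underside (on the table); z up.

How it is judged:
By the outcome, as a careful person would: the job done as asked, in the order asked, and still so for the second after the job is handed in, with the robot touching nothing.
It also fails if it takes over 150 s, if anything falls off the work surface, if the arm or the gripper's body presses on something with over 40 N, if the wrist force passes 120 N, or if a joint passes its speed limit or range.

## Robot

A 6-joint arm with a two-finger parallel gripper is mounted at the origin on the work surface. World frame = base frame: x ahead of the robot, y to its left, z up, the work surface at z = 0. Lengths are in m, angles in rad, forces in N, time in s.
With the tool pointing down it reaches from about 0.375 to 0.9 m from the base axis. Payload 3.1 kg.
Tool frame: the origin (TCP) lies on the centre line of the jaws, within the pads' length; the fingertips stand 22 mm ahead of it and the grasp point (between the pads) lies 3 mm ahead of it; z points along the fingers, y is the line along which they close (so a half turn about z gives the same grasp; the last joint's range is limited). The gripper opens to 85 mm and grips with 20 to 120 N. Pads are 22 mm wide; open, the fingers measure 114 mm over their backs; the gripper's body (76 mm by 85 mm) begins 54 mm behind the grasp point. The pads swing forward as they close: fully open they stand 13 mm farther back than shut.
Start: joints at [1.097, 0.527, 1.433, -0, 1.181, -0.178], TCP at [0.182, 0.598, 0.253] pointing down, gripper open.
Joint ranges: [-3.08, 3.08], [-0.75, 2.2], [0.22, 2.44], [-1.43, 4.57], [0, 2.65], [-2.85, 2.85]. Speed limits (rad/s): [2.79, 2.79, 3.14, 3.14, 3.14, 3.14].

## Interface

Orientations are given as a unit quaternion [x, y, z, w].
In Python, from station import sense, eyes, job gives the robot as it stands.
- The arm moves only by the tool pendant, called after ">>>" as name(argument=value, ...) on one line, values as JSON. Schema: {"type":"object","properties":{"segments":{"type":"string"},"grip_n":{"type":"number"},"only":{"type":"string"},"quiet":{"type":"boolean"},"lines":{"type":"string"}},"required":["segments"],"additionalProperties":false}. segments is a string of 1 to 20 rows, one to a line, with the numbers parted by spaces; each row has 5 numbers: dx, dy, dz in m, then a turn about the tool's z in rad, then the opening from 0.0 (shut) to 1.0 (fully open); each row is the pose to reach, as a shift and turn from the pose commanded when the call began, along the tool's axes at that moment; what a row does not reach only later rows make up. A row lasts 1/10 s, in which the tool goes at most 0.05 m and 0.15 rad, less where a joint would pass 70% of its speed; a pose out of reach is approached as far as the arm can. The fingers move at their own pace and stop on an object; grip_n is the grip in N (left out, the last holds). Time passes only in rows, so rows that do not move let the fingers close. The tool returns the time, the measured TCP pose, the force, the opening and the grip force at its end. only (a regular expression) keeps the lines of the reply that match it, lines (a string "A,B") keeps lines A to B, and quiet returns only ok. Input that does not fit is refused with a message, and nothing moves.
- sense(): the state, without advancing time (a new reading comes with each control period).
- eyes.snapshot(name): name is "side" or "top" or "wrist"; returns a dict with "pixels" (480x640x3 uint8, red, green, blue), "range_z" (480x640 float32, m along the optical axis (not along the pixel's ray), 0 where there is no reading), "fov_y" (degrees; the focal length in pixels is half the picture's height over the tangent of half this angle, whatever the lens; pixels are square), "cx", "cy" (the principal point, pixels), "R" (3x3) and "t" (3): a world point X has camera coordinates R X + t; the wrist camera has in their place "hand_eye" (4x4, takes a point from camera to tool coordinates, whose origin is the TCP and whose axes are the flange's). Camera axes: x right, y down, z forward; pixel columns grow to the right and rows downward; lengths in m; the calibration is good to about 2 mm. A picture is of the moment at which its call begins: read the wrist's pose just before it.
- job.sign_off(): hands the job in; it is judged then, once.
The state is a dict: "t": time; "q": joint angles; "qd": joint speeds; "tau": joint torques, N m; "tcp_pos": TCP position; "tool_rot": TCP orientation; "force": force on the tool from outside, world axes, zero at the start; "ft_torque": the same for the moment, N m; "finger_gap": opening from 0.0 (shut) to 1.0 (fully open); "gripper_force": force on a finger pad.
Only numpy, scipy, OpenCV 4.12 (cv2) and the standard library are available. Lean on these libraries where they do the work, as an engineer would, in place of code of your own. Each camera call takes 0.05 s, during which the arm holds its last target. There are 200 camera calls.

## Working session

There is one attempt and no reset: what is moved stays moved. The work goes in short steps, Python scripts to look and compute and a tool call to move; the robot and the scene stay as the last step left them, time stands still between calls to the robot, and variables do not carry over. Pictures are saved under pics/ and viewed, at most 14 in all, crops included, and the job is handed in when it is done.

```bash
mkdir -p pics; ls; python3 - <<'E'
from station import sense, eyes
import cv2,numpy as np
s=sense();print(s)
for n in("top","side"):
    d=eyes.snapshot(n);cv2.imwrite(f"pics/{n}0.png",d["pixels"][...,::-1])
    print(n,d["fov_y"],d["cx"],d["cy"],d["R"],d["t"])
    np.savez(f"{n}0.npz",**d)
E
```

```text
pics
{'t': 0.0, 'q': array([ 1.09649994e+00,  5.28501247e-01,  1.43391727e+00,  2.19829001e-05,
        1.18138102e+00, -1.78463864e-01]), 'qd': array([-0.00146852, -0.00053332,  0.00014291,  0.00023048, -0.00154908,
        0.00054045]), 'tau': array([-4.35916099e-04, -4.42352736e+01, -1.78027779e+01, -9.50976641e-05,
        8.36717634e-03, -6.47472433e-06]), 'tcp_pos': array([0.18184334, 0.59725965, 0.25230725]), 'tool_rot': array([ 1.47381518e-01,  9.89079102e-01, -1.04193321e-03, -3.63409454e-04]), 'force': array([0.13039286, 0.35163592, 0.48749084]), 'ft_torque': array([0.02906163, 0.01459978, 0.0205708 ]), 'gripper_force': 0.0, 'finger_gap': 1.0009534426583124}
top 43.34932450678422 315.4016475427659 232.4185714303977 [[ 0.01991674 -0.99938206  0.02896238]
 [-0.98471654 -0.02462113 -0.1724156 ]
 [ 0.17302214 -0.02508578 -0.98459842]] [-0.02375986  0.56514556  0.96510598]
side 45.790395673912606 316.78348322631973 238.29091137644298 [[ 0.96258591  0.27032033  0.01884904]
 [ 0.19374563 -0.63794072 -0.74531488]
 [-0.18944919  0.72108152 -0.66644613]] [-0.5397068  -0.05440356  1.2054428 ]
```

View pics/top0.png

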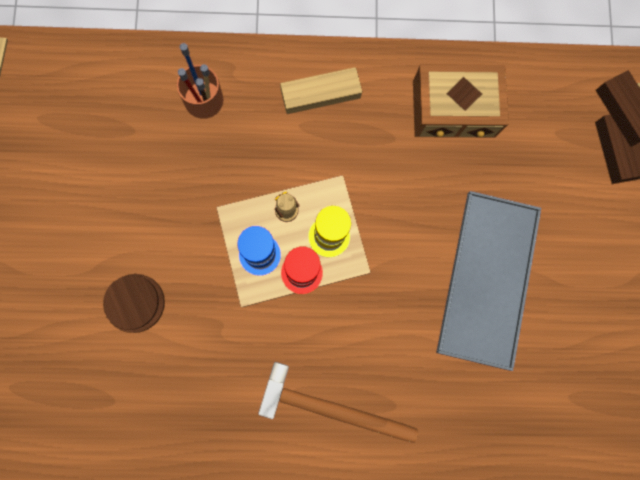

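View pics/side0.png

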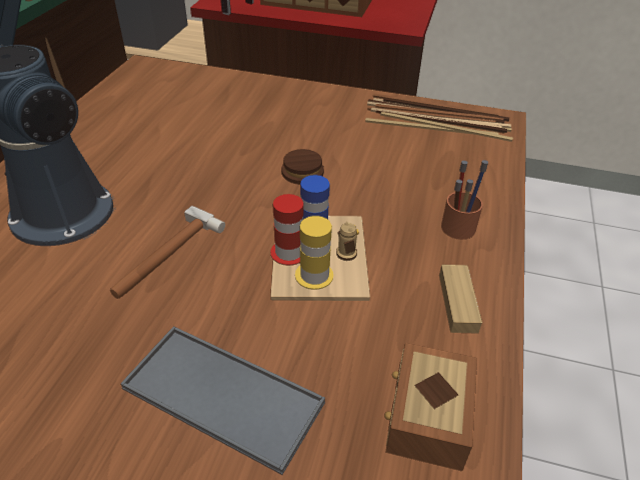

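The top view shows the board with the blue (256,245), red (302,266) and yellow (333,224) lids, and the owl at (286,206). The plinth is at (135,302) and the tray around (489,281). The side view agrees.

```bash
cat > h.py <<'E'
import numpy as np,cv2
from station import sense,eyes
from scipy.spatial.transform import Rotation as Rn
def load(n):return dict(np.load(n))
def f(d):return 240/np.tan(np.radians(float(d["fov_y"]))/2)
def cloud(d):
    v,u=np.mgrid[:480,:640];z=d["range_z"]
    P=np.stack([(u-d["cx"])/f(d)*z,(v-d["cy"])/f(d)*z,z],-1)
    return (P-d["t"])@d["R"]
def ray(d,uv,h):
    uv=np.atleast_2d(uv).astype(float)
    r=np.c_[(uv[:,0]-d["cx"])/f(d),(uv[:,1]-d["cy"])/f(d),np.ones(len(uv))]@d["R"]
    c=-d["R"].T@d["t"];return c+r*((h-c[2])/r[:,2])[:,None]
def totool(P,s=None):
    "world point -> tool-axes shift from current TCP"
    s=s or sense();return Rn.from_quat(s["tool_rot"]).inv().apply(np.array(P)-s["tcp_pos"])
def masks(d):
    h=cv2.cvtColor(np.ascontiguousarray(d["pixels"]),cv2.COLOR_RGB2HSV);H,S,V=[h[...,i].astype(int) for i in range(3)]
    b=(S>150)&(V>90)
    return dict(red=b&((H<4)|(H>174)),yellow=b&(H>24)&(H<35),blue=b&(H>100)&(H<125))
def circ(P):
    "algebraic circle fit"
    A=np.c_[2*P[:,:2],np.ones(len(P))];x=np.linalg.lstsq(A,(P[:,:2]**2).sum(1),rcond=None)[0]
    return x[0],x[1],np.sqrt(x[2]+x[0]**2+x[1]**2)
def edge(m):
    c,_=cv2.findContours(m.astype(np.uint8),cv2.RETR_EXTERNAL,cv2.CHAIN_APPROX_NONE);return max(c,key=len)[:,0]
E
python3 - <<'E'
from h import *
d=load("top0.npz");W=cloud(d)
print("table z",[W[v,u].round(4) for u,v in[(400,300),(60,200),(200,400)]])
for k,m in masks(d).items():
    z=W[...,2];t=m&(z>.12)&(z<.15)
    print(k,t.sum(),"z",np.median(z[t]),"lid",np.round(circ(ray(d,edge(t),.135)),4))
    lab=m&(z<.022);e=edge(m)
    # coaster: outer edge pixels whose depth is coaster level
    p=ray(d,edge(lab),.015); hull=cv2.convexHull(p[:,:2].astype(np.float32))[:,0]
    c=cv2.minEnclosingCircle(p[:,:2].astype(np.float32));print("  coaster",np.round(c[0],4),round(c[1],4),lab.sum())
z=W[...,2]
def comp(t,uv):
    n,l=cv2.connectedComponents(t.astype(np.uint8));return l==l[uv[1],uv[0]]
pl=comp((z>.028)&(z<.045),(135,302));print("plinth",pl.sum(),np.median(z[pl]),np.round(circ(ray(d,edge(pl),.036)),4))
px=d["pixels"].astype(int);g=comp((px.max(2)-px.min(2)<45)&(z<.03),(489,281))
p=ray(d,edge(g),.016)[:,:2].astype(np.float32);print("tray",cv2.minAreaRect(p),g.sum())
b=(z>.006)&(z<.25);b=comp(b,(302,290));p=ray(d,edge(b),.012)[:,:2].astype(np.float32);print("board",cv2.minAreaRect(p),b.sum())
yy=np.zeros_like(z,bool);yy[185:225,265:305]=1
o=yy&(z>.02)&(z<.1);P=W[o];print("owl",o.sum(),P[:,2].max());
for a,c in((.03,.06),(.06,.075),(.075,.1)):
    q=P[(P[:,2]>a)&(P[:,2]<c)];print(a,q.mean(0),q.min(0),q.max(0))
E
```

```text
table z [array([ 0.4589, -0.1618, -0.0011]), array([6.207e-01, 4.376e-01, 6.000e-04]), array([0.2854, 0.1742, 0.0054])]
red 1010 z 0.13614011323480918 lid [0.4999 0.0109 0.0267]
  coaster [0.5003 0.0108] 0.0345 292
yellow 1025 z 0.1359647947454746 lid [ 0.5655 -0.0352  0.0274]
  coaster [ 0.5654 -0.0352] 0.0357 375
blue 998 z 0.1361823096854931 lid [0.5298 0.0821 0.0268]
  coaster [0.5308 0.0834] 0.0342 273
plinth 2372 0.037334084716375726 [0.4436 0.2923 0.0445]
tray ((0.49850648641586304, -0.3145708441734314), (0.13280631601810455, 0.2902644872665405), 77.81525421142578) 12706
board ((0.5561233758926392, 0.026435211300849915), (0.18524673581123352, 0.2298143208026886), 16.112016677856445) 13538
owl 526 0.09158482508855019
0.03 [0.59783556 0.03846183 0.04917594] [0.58848807 0.01756314 0.0331014 ] [0.61309494 0.05828707 0.05992467]
0.06 [0.60418498 0.03952842 0.06601082] [0.58976362 0.01758527 0.06006822] [0.62958225 0.05741296 0.074936  ]
0.075 [0.60909693 0.03994582 0.08123344] [0.59340847 0.02417169 0.07505135] [0.62726127 0.05735894 0.09158483]
```

```bash
python3 - <<'E'
from h import *
d=load("top0.npz");p=ray(d,[(218,207),(241,304),(370,272),(345,178)],.012)[:,:2]
for a,b in((1,0),(2,3),(2,1),(3,0)):
    v=p[b]-p[a];print(np.degrees(np.arctan2(v[1],v[0])),np.hypot(*v))
print(p.mean(0),"yaw y",np.degrees(np.arctan2(*Rn.from_quat(sense()["tool_rot"]).as_matrix()[[1,0],1])))
print(totool([.4999,.0109,.25]))
E
```

```text
15.659924274946155 0.17409063207643594
15.196362593255461 0.17236337565299403
105.1993624873034 0.22785234803706073
104.76910825270637 0.22926721791664306
[0.55868131 0.02522826] yaw y 73.05149676226173
[-0.47513901 -0.46825418  0.00313886]
```

>>> pendant(segments="-0.475 -0.468 0 1.01 0.9\n-0.475 -0.468 0 1.01 0.9\n-0.475 -0.468 0 1.01 0.9\n-0.475 -0.468 0 1.01 0.9\n-0.475 -0.468 0 1.01 0.9\n-0.475 -0.468 0 1.01 0.9\n-0.475 -0.468 0 1.01 0.9\n-0.475 -0.468 0 1.01 0.9\n-0.475 -0.468 0 1.01 0.9\n-0.475 -0.468 0 1.01 0.9\n-0.475 -0.468 0 1.01 0.9\n-0.475 -0.468 0 1.01 0.9\n-0.475 -0.468 0 1.01 0.9\n-0.475 -0.468 0 1.01 0.9\n-0.475 -0.468 0 1.01 0.9\n-0.475 -0.468 0 1.01 0.9\n-0.475 -0.468 0 1.01 0.9\n-0.475 -0.468 0 1.01 0.9", grip_n=50)

```text
t: 1.9
tcp_pos: [0.4991, 0.0132, 0.2533]
tool_rot: [0.607, 0.795, -0.0, -0.0]
force: [-0.1, 0.2, 0.8]
finger_gap: 0.903
gripper_force: 0.0
```

```bash
cat >> h.py <<'E'
def wrist():
    s=sense();d=eyes.snapshot("wrist");R=Rn.from_quat(s["tool_rot"]).as_matrix();H=d["hand_eye"]
    Rw=R@H[:3,:3];c=R@H[:3,3]+s["tcp_pos"];d["R"]=Rw.T;d["t"]=-Rw.T@c;return d
E
python3 - <<'E'
from h import *
d=wrist();cv2.imwrite("pics/w1.png",d["pixels"][...,::-1]);W=cloud(d);z=W[...,2]
for k,m in masks(d).items():
    t=m&(z>.12)&(z<.15)
    if t.sum()>50:
        e=edge(t);print(k,t.sum(),np.median(z[t]),e.min(0),e.max(0),np.round(circ(ray(d,e,.135)),4))
print("rot",sense()["tool_rot"],totool([.4999,.0109,.124]))
E
```

```text
red 4471 0.13675150724434984 [286 200] [361 276] [0.5003 0.0113 0.028 ]
yellow 2952 0.13681742229980742 [353 286] [415 346] [ 0.5639 -0.0375  0.0257]
blue 5314 0.13675771214681148 [354 113] [435 195] [0.5306 0.0821 0.0273]
rot [ 6.06653258e-01  7.94966489e-01 -5.84122382e-05 -3.20827370e-04] [-2.35864509e-03  5.22602379e-05  1.29349371e-01]
```

View pics/w1.png

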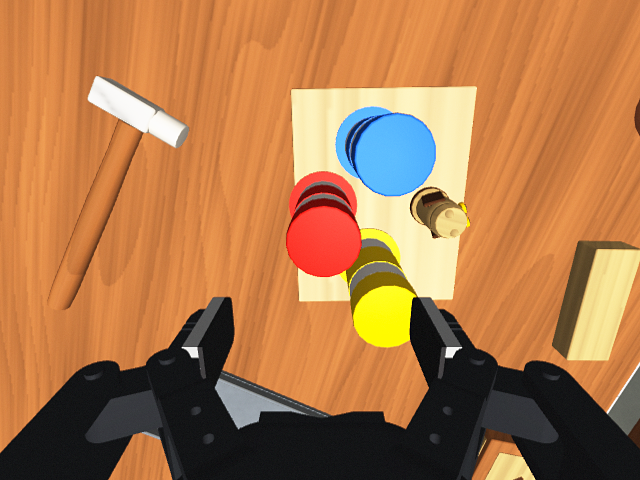

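The wrist view shows the red lid at (323,240), blue at (395,153) and part of yellow at (385,315). The jaws are aligned with the board, and the measurements match the top camera to about 1–2 mm. Next I grasp red.

>>> pendant(segments="-0.002 0.001 0.04 0 0.9\n-0.002 0.001 0.08 0 0.9\n-0.002 0.001 0.11 0 0.9\n-0.002 0.001 0.129 0 0.9\n-0.002 0.001 0.129 0 0.9\n-0.002 0.001 0.129 0 0.9\n-0.002 0.001 0.129 0 0.5\n-0.002 0.001 0.129 0 0.5\n-0.002 0.001 0.129 0 0.5\n-0.002 0.001 0.129 0 0.5\n-0.002 0.001 0.129 0 0.5\n-0.002 0.001 0.129 0 0.5", grip_n=50)

```text
t: 3.15
tcp_pos: [0.5023, 0.01, 0.126]
tool_rot: [0.607, 0.794, 0.001, 0.001]
force: [-1.5, 0.2, 5.5]
finger_gap: 0.644
gripper_force: 52.3
```

```bash
python3 - <<'E'
from h import *
s=sense();print(s["tcp_pos"],s["force"])
E
```

```text
[0.50232492 0.00995179 0.12595039] [-1.53781906  0.16053656  5.45100506]
```

>>> pendant(segments="0 0 -0.03 0 0.5\n0 0 -0.07 0 0.5\n0 0 -0.11 0 0.5\n0 0 -0.14 0 0.5\n0 0 -0.14 0 0.5", grip_n=50)

```text
t: 3.65
tcp_pos: [0.5042, 0.0096, 0.2689]
tool_rot: [0.607, 0.794, 0.002, 0.005]
force: [1.1, 0.5, -2.4]
finger_gap: 0.639
gripper_force: 55.1
```

```bash
python3 - <<'E'
from h import *
s=sense();print(s["tcp_pos"],s["force"],totool([.4154,-.2967,s["tcp_pos"][2]]),totool([.4154,-.2967,.117]))
E
```

```text
[0.50415118 0.0096428  0.26888681] [ 1.1010894   0.51133487 -2.37620917] [-0.2723769  -0.16593197 -0.00029665] [-0.2716333  -0.16742412  0.15158101]
```

>>> pendant(segments="-0.03 -0.02 0 0 0.5\n-0.07 -0.04 0 0 0.5\n-0.11 -0.065 0 0 0.5\n-0.15 -0.09 0 0 0.5\n-0.19 -0.115 0 0 0.5\n-0.23 -0.14 0 0 0.5\n-0.26 -0.155 0 0 0.5\n-0.272 -0.165 0 0 0.5\n-0.272 -0.165 0 0 0.5\n-0.272 -0.165 0.04 0 0.5\n-0.272 -0.165 0.08 0 0.5\n-0.272 -0.165 0.11 0 0.5\n-0.272 -0.165 0.13 0 0.5\n-0.272 -0.165 0.13 0 0.5\n-0.272 -0.165 0.13 0 0.5", grip_n=50)

```text
t: 5.15
tcp_pos: [0.4137, -0.2942, 0.1342]
tool_rot: [0.607, 0.795, 0.0, -0.001]
force: [0.6, -0.4, -2.4]
finger_gap: 0.642
gripper_force: 54.9
```

```bash
python3 - <<'E'
from h import *
s=sense();print(s["tcp_pos"],s["force"],totool([.4154,-.2967,.117]))
d=eyes.snapshot("side");cv2.imwrite("pics/s2.png",d["pixels"][...,::-1])
E
```

```text
[ 0.41371905 -0.29423264  0.1341883 ] [ 0.64479457 -0.44737095 -2.43850412] [-0.00285183  0.00098063  0.01718303]
```

View pics/s2.png

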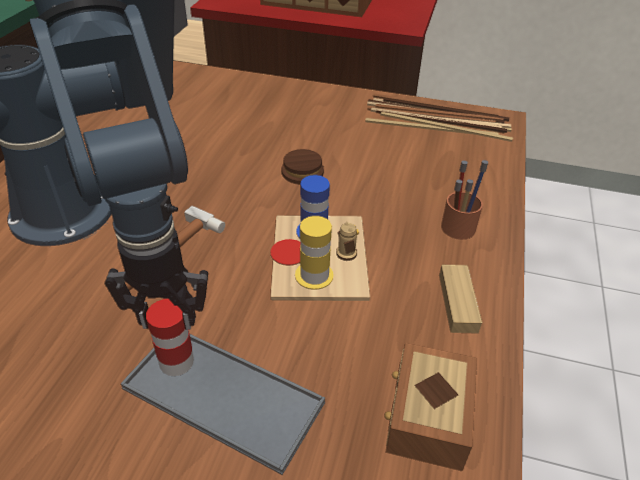

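Red is held upright over the near end of the tray, around (172,345) in the side view, and its coaster is bare. I lower and release it.

>>> pendant(segments="-0.003 0.001 0.008 0 0.5\n-0.003 0.001 0.0165 0 0.5\n-0.003 0.001 0.0165 0 0.5\n-0.003 0.001 0.0165 0 0.5", grip_n=50)

```text
t: 5.6
tcp_pos: [0.4152, -0.2982, 0.1177]
tool_rot: [0.608, 0.794, 0.0, -0.0]
force: [-0.1, 0.5, -3.2]
finger_gap: 0.641
gripper_force: 54.9
```

```bash
python3 - <<'E'
from h import *
s=sense();print(s["tcp_pos"],s["force"])
E
```

```text
[ 0.41516843 -0.29818968  0.11768825] [-0.0697131   0.48028044 -3.18810932]
```

>>> pendant(segments="0 0 0.0015 0 0.5\n0 0 0.0015 0 0.5\n0 0 0.0015 0 0.85\n0 0 0.0015 0 0.85\n0 0 0.0015 0 0.85\n0 0 0.0015 0 0.85\n0 0 -0.03 0 0.85\n0 0 -0.07 0 0.85\n0 0 -0.11 0 0.85\n0.03 0.02 -0.14 0 0.85\n0.07 0.045 -0.14 0 0.85\n0.11 0.07 -0.14 0 0.85\n0.15 0.095 -0.14 0 0.85\n0.19 0.12 -0.14 0 0.85\n0.23 0.145 -0.14 0 0.85\n0.27 0.17 -0.14 0 0.85\n0.31 0.195 -0.14 0 0.85\n0.336 0.2106 -0.14 0 0.85\n0.336 0.2106 -0.14 0 0.85\n0.336 0.2106 -0.14 0 0.85", grip_n=50)

```text
t: 7.6
tcp_pos: [0.5303, 0.0816, 0.2577]
tool_rot: [0.607, 0.795, -0.0, -0.0]
force: [0.8, -0.0, 0.4]
finger_gap: 0.852
gripper_force: 0.0
```

```bash
python3 - <<'E'
from h import *
d=wrist();cv2.imwrite("pics/w2.png",d["pixels"][...,::-1]);W=cloud(d);z=W[...,2]
m=masks(d)["blue"];t=m&(z>.12)&(z<.15);e=edge(t);p=np.array(circ(ray(d,e,.135)));print(p,e.min(0),e.max(0))
d=eyes.snapshot("top");z=cloud(d)[...,2];t=masks(d)["red"]&(z>.11)&(z<.14)&(np.arange(640)>400);
if t.sum()>100:print("red in tray",t.sum(),circ(ray(d,edge(t),.125)))
c=masks(d)["red"]&(np.arange(640)<400);print("red coaster",c.sum(),circ(ray(d,edge(c),.015)))
print(sense()["tcp_pos"],totool([.5302,.0821,.125]),totool([p[0],p[1],.125]))
E
```

```text
[0.53044655 0.08346008 0.02787135] [287 194] [360 268]
red in tray 1091 (np.float64(0.4139473943522016), np.float64(-0.2950537568030112), np.float64(0.02778904835912898))
red coaster 1276 (np.float64(0.5011530120151496), np.float64(0.011317377498738318), np.float64(0.03392692782289985))
[0.5301799  0.08027811 0.25770695] [0.00178431 0.00059403 0.13270613] [0.00303278 0.00118726 0.1327054 ]
```

>>> pendant(segments="0.002 0.001 0.04 0 0.85\n0.002 0.001 0.08 0 0.85\n0.002 0.001 0.11 0 0.85\n0.002 0.001 0.132 0 0.85\n0.002 0.001 0.132 0 0.85\n0.002 0.001 0.132 0 0.85\n0.002 0.001 0.132 0 0.5\n0.002 0.001 0.132 0 0.5\n0.002 0.001 0.132 0 0.5\n0.002 0.001 0.132 0 0.5\n0.002 0.001 0.132 0 0.5\n0.002 0.001 0.132 0 0.5", grip_n=50)

```text
t: 8.9
tcp_pos: [0.532, 0.083, 0.1277]
tool_rot: [0.607, 0.794, 0.001, 0.002]
force: [-1.2, -0.7, 7.7]
finger_gap: 0.639
gripper_force: 52.8
```

>>> pendant(segments="0 0 -0.03 0 0.5\n0 0 -0.07 0 0.5\n0 0 -0.11 0 0.5\n0 0 -0.145 0 0.5\n0 0 -0.145 0 0.5\n0 0 -0.145 0 0.5", grip_n=50)

```text
t: 9.5
tcp_pos: [0.5308, 0.0834, 0.2715]
tool_rot: [0.607, 0.794, 0.0, 0.001]
force: [-0.2, 0.4, -2.6]
finger_gap: 0.638
gripper_force: 54.3
```

```bash
python3 - <<'E'
from h import *
s=sense();print(s["tcp_pos"],s["force"],totool([.4985,-.3146,.117]))
E
```

```text
[0.53081465 0.08344467 0.27152271] [-0.15267945  0.37913545 -2.62430141] [-0.37558407 -0.1357658   0.15448403]
```

>>> pendant(segments="-0.03 -0.01 0 0 0.5\n-0.07 -0.025 0 0 0.5\n-0.115 -0.04 0 0 0.5\n-0.16 -0.058 0 0 0.5\n-0.205 -0.074 0 0 0.5\n-0.25 -0.09 0 0 0.5\n-0.295 -0.107 0 0 0.5\n-0.335 -0.121 0 0 0.5\n-0.365 -0.132 0 0 0.5\n-0.3756 -0.1358 0 0 0.5\n-0.3756 -0.1358 0.02 0 0.5\n-0.3756 -0.1358 0.06 0 0.5\n-0.3756 -0.1358 0.1 0 0.5\n-0.3756 -0.1358 0.13 0 0.5\n-0.3756 -0.1358 0.145 0 0.5\n-0.3756 -0.1358 0.145 0 0.5\n-0.3756 -0.1358 0.145 0 0.5", grip_n=50)

```text
t: 11.2
tcp_pos: [0.498, -0.3137, 0.1249]
tool_rot: [0.607, 0.794, 0.0, -0.001]
force: [-0.4, -0.5, -2.1]
finger_gap: 0.639
gripper_force: 54.1
```

```bash
python3 - <<'E'
from h import *
s=sense();print(s["tcp_pos"],s["force"],totool([.4985,-.3146,.117]))
E
```

```text
[ 0.49797829 -0.31369619  0.12493016] [-0.40617276 -0.46325024 -2.14060409] [-0.0010273   0.00027584  0.00792749]
```

>>> pendant(segments="0 0 0.005 0 0.5\n0 0 0.009 0 0.5\n0 0 0.009 0 0.5\n0 0 0.009 0 0.82\n0 0 0.009 0 0.82\n0 0 0.009 0 0.82\n0 0 0.009 0 0.82\n0 0 -0.03 0 0.85\n0 0 -0.07 0 0.85\n0 0 -0.11 0 0.85\n0.03 0.015 -0.135 0 0.85\n0.07 0.04 -0.135 0 0.85\n0.11 0.06 -0.135 0 0.85\n0.15 0.082 -0.135 0 0.85\n0.19 0.105 -0.135 0 0.85\n0.23 0.126 -0.135 0 0.85\n0.2507 0.1375 -0.135 0 0.85\n0.2507 0.1375 -0.135 0 0.85\n0.2507 0.1375 -0.135 0 0.85", grip_n=50)

```text
t: 13.1
tcp_pos: [0.5653, -0.0366, 0.2608]
tool_rot: [0.607, 0.795, -0.0, 0.0]
force: [0.2, -0.4, 0.6]
finger_gap: 0.848
gripper_force: 0.0
```

```bash
python3 - <<'E'
from h import *
d=wrist();W=cloud(d);z=W[...,2]
m=masks(d)["yellow"];t=m&(z>.12)&(z<.15);e=edge(t);p=np.array(circ(ray(d,e,.135)));print(p,e.min(0),e.max(0))
d=eyes.snapshot("top");z=cloud(d)[...,2];
for k in("red","blue"):
    t=masks(d)[k]&(z>.11)&(z<.14)&(np.arange(640)>400);print(k,t.sum(),circ(ray(d,edge(t),.125)))
c=masks(d)["blue"]&(np.arange(640)<400);print("blue coaster",c.sum(),circ(ray(d,edge(c),.015)))
print(sense()["tcp_pos"],totool([.565,-.0358,.125]),totool([p[0],p[1],.125]))
E
```

```text
[ 0.56599821 -0.03659924  0.02708324] [287 198] [360 267]
red 1097 (np.float64(0.4139576649443547), np.float64(-0.2949535986366323), np.float64(0.027835372656779))
blue 1060 (np.float64(0.49738698739059295), np.float64(-0.3122174377594507), np.float64(0.028008014052063414))
blue coaster 157 (np.float64(0.5347107739185732), np.float64(0.10297451535054028), np.float64(0.016448388301980064))
[ 0.56524558 -0.03787845  0.26078476] [0.00213318 0.00034359 0.1357837 ] [0.00110117 0.00109868 0.13578396]
```

>>> pendant(segments="0.0015 0.001 0.04 0 0.85\n0.0015 0.001 0.08 0 0.85\n0.0015 0.001 0.11 0 0.85\n0.0015 0.001 0.135 0 0.85\n0.0015 0.001 0.135 0 0.85\n0.0015 0.001 0.135 0 0.85\n0.0015 0.001 0.135 0 0.5\n0.0015 0.001 0.135 0 0.5\n0.0015 0.001 0.135 0 0.5\n0.0015 0.001 0.135 0 0.5\n0.0015 0.001 0.135 0 0.5\n0.0015 0.001 0.135 0 0.5", grip_n=50)

```text
t: 14.4
tcp_pos: [0.5671, -0.0357, 0.1278]
tool_rot: [0.607, 0.794, 0.0, 0.002]
force: [-0.8, -2.4, 8.3]
finger_gap: 0.644
gripper_force: 53.2
```

>>> pendant(segments="0 0 -0.03 0 0.5\n0 0 -0.07 0 0.5\n0 0 -0.11 0 0.5\n0 0 -0.14 0 0.5\n0 0 -0.14 0 0.5\n0 0 -0.14 0 0.5", grip_n=50)

```text
t: 15.0
tcp_pos: [0.5656, -0.0348, 0.2662]
tool_rot: [0.607, 0.794, 0.0, 0.0]
force: [1.0, -0.0, -2.5]
finger_gap: 0.641
gripper_force: 53.9
```

```bash
python3 - <<'E'
from h import *
s=sense();print(s["tcp_pos"],s["force"],totool([.5816,-.3325,.117]))
E
```

```text
[ 0.56561828 -0.03484933  0.26621624] [ 1.03799523 -0.00868512 -2.48408134] [-0.29139312 -0.06268449  0.14925659]
```

>>> pendant(segments="-0.03 -0.007 0 0 0.5\n-0.07 -0.015 0 0 0.5\n-0.115 -0.025 0 0 0.5\n-0.16 -0.034 0 0 0.5\n-0.205 -0.044 0 0 0.5\n-0.245 -0.053 0 0 0.5\n-0.28 -0.06 0 0 0.5\n-0.292 -0.063 0 0 0.5\n-0.292 -0.063 0.02 0 0.5\n-0.292 -0.063 0.06 0 0.5\n-0.292 -0.063 0.1 0 0.5\n-0.292 -0.063 0.13 0 0.5\n-0.292 -0.063 0.14 0 0.5\n-0.292 -0.063 0.149 0 0.5\n-0.292 -0.063 0.149 0 0.5\n-0.292 -0.063 0.149 0 0.5", grip_n=50)

```text
t: 16.6
tcp_pos: [0.5823, -0.3335, 0.1179]
tool_rot: [0.607, 0.794, 0.0, 0.001]
force: [-0.1, 0.1, 0.8]
finger_gap: 0.64
gripper_force: 54.1
```

```bash
python3 - <<'E'
from h import *
s=sense();print(s["tcp_pos"],s["force"])
E
```

```text
[ 0.58228122 -0.33345524  0.1178873 ] [-0.13293652  0.1283367   0.78472699]
```

>>> pendant(segments="0 0 0.0005 0 0.82\n0 0 0.0005 0 0.82\n0 0 0.0005 0 0.82\n0 0 0.0005 0 0.82\n0 0 -0.03 0 0.85\n0 0 -0.07 0 0.85\n0 0 -0.11 0 0.85\n0.03 0.01 -0.14 0 0.85\n0.07 0.02 -0.14 0 0.85\n0.12 0.035 -0.14 0 0.85\n0.16 0.05 -0.14 0 0.85\n0.21 0.06 -0.14 0 0.85\n0.25 0.075 -0.14 0 0.85\n0.29 0.085 -0.14 0 0.85\n0.33 0.095 -0.14 0 0.85\n0.353 0.1 -0.14 0 0.85\n0.353 0.1 -0.14 0 0.85\n0.353 0.1 -0.14 0 0.85", grip_n=50)

```text
t: 18.4
tcp_pos: [0.5857, 0.0336, 0.2569]
tool_rot: [0.607, 0.795, -0.0, 0.0]
force: [0.4, -0.8, 0.4]
finger_gap: 0.852
gripper_force: 0.0
```

```bash
python3 - <<'E'
from h import *
for n in("wrist","top"):
    d=wrist() if n=="wrist" else eyes.snapshot("top")
    np.savez(n+"3.npz",**d);cv2.imwrite(f"pics/{n}3.png",d["pixels"][...,::-1]);W=cloud(d);z=W[...,2]
    for k,m in masks(d).items():
        if n=="top":
            t=m&(np.arange(640)>400)&(z>.11)&(z<.14)
            if t.sum()>100:print(n,k,"pot",circ(ray(d,edge(t),.125)))
            m=m&(np.arange(640)<400)
        if m.sum()>200:print(n,k,"coaster",m.sum(),np.round(circ(ray(d,cv2.convexHull(edge(m))[:,0],.015)),4))
    B=(abs(W[...,0]-.609)<.05)&(abs(W[...,1]-.035)<.05)
    for a,b in((.035,.058),(.058,.07),(.07,.1)):
        q=W[B&(z>a)&(z<b)]
        if len(q)>5:print(n,a,len(q),np.round(np.r_[q.mean(0),np.percentile(q,[2,98],axis=0).ravel()],4))
E
```

```text
wrist red coaster 3477 [0.5003 0.0094 0.0357]
wrist yellow coaster 3093 [ 0.5648 -0.0369  0.0361]
wrist blue coaster 4307 [0.5302 0.0826 0.0354]
wrist 0.035 150 [0.6008 0.0528 0.0479 0.5896 0.038  0.0371 0.6158 0.0589 0.0577]
wrist 0.058 229 [0.6015 0.048  0.0631 0.5892 0.0185 0.0586 0.6248 0.056  0.068 ]
wrist 0.07 1033 [0.609  0.0416 0.0813 0.5947 0.0267 0.0744 0.6254 0.0552 0.087 ]
top red pot (np.float64(0.4139834008007004), np.float64(-0.2948505725704952), np.float64(0.02782770712311846))
top yellow pot (np.float64(0.5803322377752188), np.float64(-0.33059142395032437), np.float64(0.028270597206224296))
top yellow coaster 638 [ 0.5648 -0.0378  0.0329]
top blue pot (np.float64(0.4974553301313348), np.float64(-0.3122839471606452), np.float64(0.027949255733116365))
top 0.07 12 [0.6148 0.0538 0.0759 0.6118 0.0443 0.0719 0.6177 0.0575 0.0812]
```

View pics/wrist3.png

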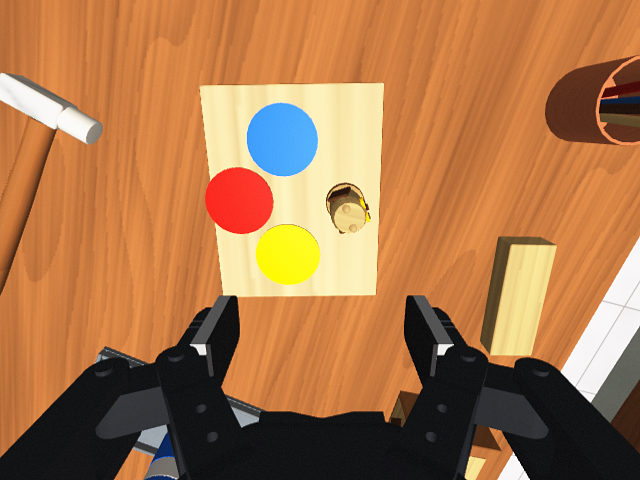

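View pics/top3.png

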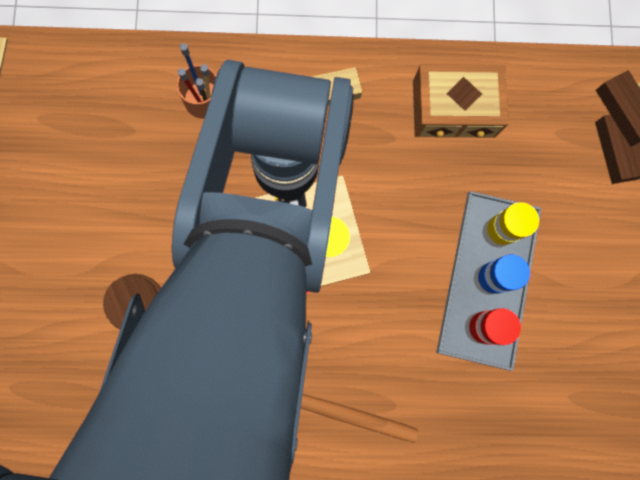

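All three pots stand in the tray: yellow (520,221), blue (511,272) and red (501,326) in the top view. In the wrist view the owl is free, with its head at (349,217) and foot near (346,200), and the bare coasters fit a 36 mm radius. Next is the owl.

```bash
python3 - <<'E'
from h import *
print(totool([.610,.041,.051]))
E
```

```text
[0.00220037 0.02544655 0.20586064]
```

>>> pendant(segments="0.002 0.0255 0 0 0.85\n0.002 0.0255 0.04 0 0.85\n0.002 0.0255 0.08 0 0.85\n0.002 0.0255 0.12 0 0.85\n0.002 0.0255 0.15 0 0.85\n0.002 0.0255 0.18 0 0.85\n0.002 0.0255 0.2 0 0.85\n0.002 0.0255 0.205 0 0.85\n0.002 0.0255 0.205 0 0.85", grip_n=25)

```text
t: 19.4
tcp_pos: [0.6097, 0.0408, 0.0511]
tool_rot: [0.608, 0.794, -0.0, -0.001]
force: [0.9, -0.4, 0.1]
finger_gap: 0.852
gripper_force: 0.0
```

```bash
python3 - <<'E'
from h import *
s=sense();print(s["tcp_pos"],s["force"])
d=wrist();cv2.imwrite("pics/w4.png",d["pixels"][...,::-1])
d=eyes.snapshot("side");cv2.imwrite("pics/s4.png",cv2.resize(d["pixels"][120:330,200:480,::-1],None,fx=2.5,fy=2.5))
E
```

```text
[0.60965986 0.04083761 0.05109428] [ 0.85506686 -0.44509197  0.08900245]
```

View pics/s4.png

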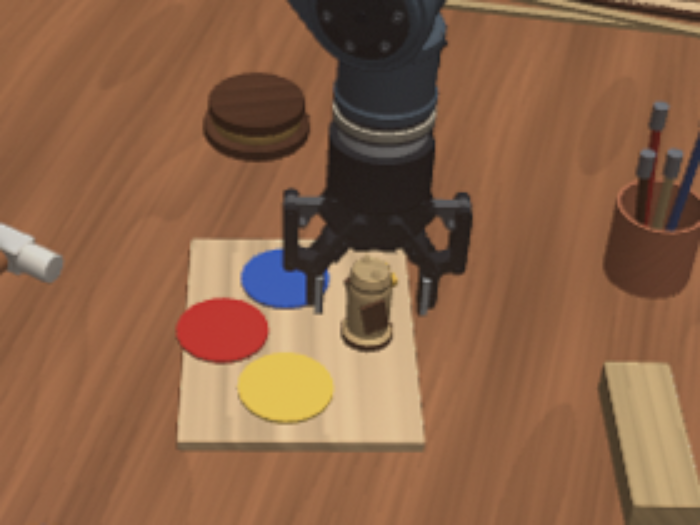

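View pics/w4.png

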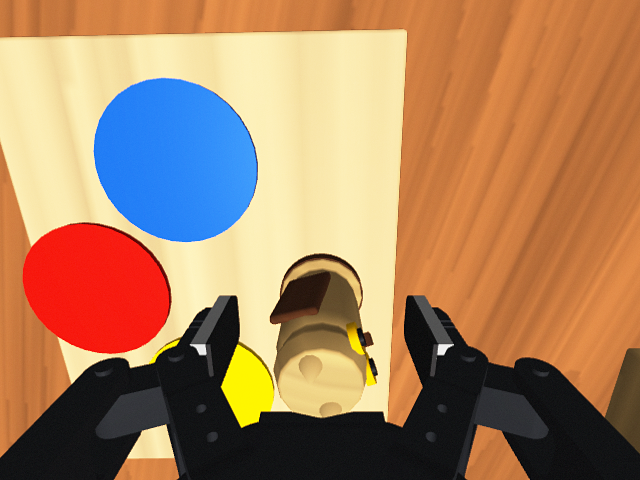

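The owl stands between the jaws, roughly centred with its head at (320,375). The jaws will close front to back, between the wings.

>>> pendant(segments="0 0 0 0 0.3\n0 0 0 0 0.3\n0 0 0 0 0.3\n0 0 0 0 0.3\n0 0 0 0 0.3\n0 0 0 0 0.3\n0 0 0 0 0.3\n0 0 0 0 0.3", grip_n=25)

```text
t: 20.3
tcp_pos: [0.6104, 0.0421, 0.053]
tool_rot: [0.607, 0.794, 0.0, 0.001]
force: [-1.5, -1.0, 7.0]
finger_gap: 0.39
gripper_force: 25.0
```

```bash
python3 - <<'E'
from h import *
s=sense();print(s["tcp_pos"],s["force"])
E
```

```text
[0.61036159 0.04208658 0.0530268 ] [-1.47580556 -1.00288197  7.04956581]
```

>>> pendant(segments="0 0 -0.02 0 0.3\n0 0 -0.05 0 0.3\n0 0 -0.09 0 0.3\n0 0 -0.11 0 0.3\n0 0 -0.11 0 0.3\n0 0 -0.11 0 0.3", grip_n=25)

```text
t: 20.9
tcp_pos: [0.6093, 0.0423, 0.1616]
tool_rot: [0.607, 0.794, -0.0, -0.0]
force: [-0.1, -0.8, -1.8]
finger_gap: 0.387
gripper_force: 25.2
```

```bash
python3 - <<'E'
from h import *
s=sense();print(s["tcp_pos"],s["force"],totool([.4436,.2923,.16]))
d=eyes.snapshot("side");cv2.imwrite("pics/s5.png",cv2.resize(d["pixels"][120:330,200:480,::-1],None,fx=2.5,fy=2.5))
E
```

```text
[0.6093219  0.04226008 0.16156467] [-0.07343999 -0.8472401  -1.82217836] [ 0.28473092 -0.09440236  0.00162919]
```

View pics/s5.png

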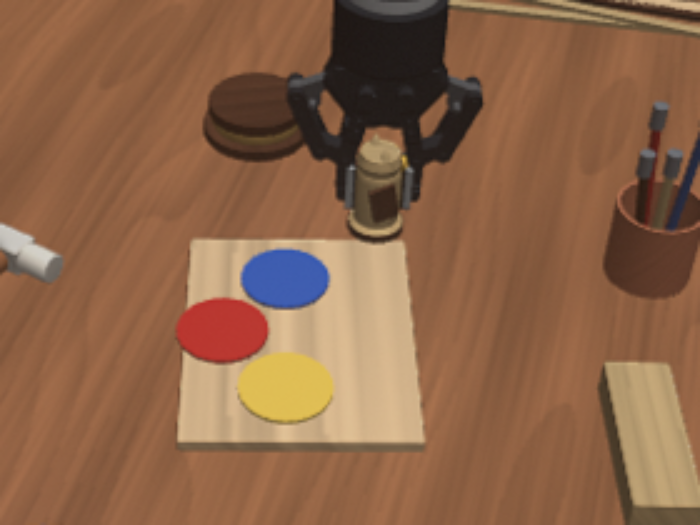

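The owl hangs upright in the jaws at (378,190) in the crop. I stop just short of the plinth to measure it with the wrist camera.

>>> pendant(segments="0.02 -0.007 -0.02 0 0.3\n0.05 -0.017 -0.04 0 0.3\n0.08 -0.027 -0.05 0 0.3\n0.115 -0.038 -0.05 0 0.3\n0.15 -0.05 -0.05 0 0.3\n0.18 -0.06 -0.05 0 0.3\n0.2 -0.066 -0.05 0 0.3\n0.2 -0.066 -0.05 0 0.3\n0.2 -0.066 -0.05 0 0.3", grip_n=25)

```text
t: 21.85
tcp_pos: [0.493, 0.2178, 0.2104]
tool_rot: [0.607, 0.795, -0.001, -0.001]
force: [0.1, 0.3, -1.0]
finger_gap: 0.386
gripper_force: 25.2
```

```bash
python3 - <<'E'
from h import *
d=wrist();W=cloud(d);z=W[...,2]
t=(z>.028)&(z<.046)&(np.hypot(W[...,0]-.4436,W[...,1]-.2923)<.07)
t=cv2.morphologyEx(t.astype(np.uint8),cv2.MORPH_OPEN,np.ones((5,5)))
e=edge(t);print(t.sum(),np.median(z[t>0]),e.min(0),e.max(0),circ(ray(d,e,.036)))
s=sense();print(s["tcp_pos"],totool([.4436,.2923,.078]))
d=eyes.snapshot("top");W=cloud(d);z=W[...,2];t=(z>.028)&(z<.045)&(np.hypot(W[...,0]-.4436,W[...,1]-.2923)<.07)
print(t.sum(),circ(ray(d,edge(t),.036)))
E
```

```text
10219 0.03775814126917076 [233  53] [343 170] (np.float64(0.4432949852803643), np.float64(0.29257418904300436), np.float64(0.04422957158981145))
[0.4936946  0.2173749  0.21069024] [ 0.08548067 -0.02848234  0.13270928]
68 (np.float64(0.4330832810292976), np.float64(0.25282576528726197), np.float64(0.00916827646405008))
```

>>> pendant(segments="0.03 -0.01 0 0 0.3\n0.06 -0.02 0 0 0.3\n0.08 -0.027 0 0 0.3\n0.0865 -0.0285 0 0 0.3\n0.0865 -0.0285 0.03 0 0.3\n0.0865 -0.0285 0.07 0 0.3\n0.0865 -0.0285 0.1 0 0.3\n0.0865 -0.0285 0.12 0 0.3\n0.0865 -0.0285 0.127 0 0.3\n0.0865 -0.0285 0.127 0 0.3\n0.0865 -0.0285 0.127 0 0.3", grip_n=25)

```text
t: 23.05
tcp_pos: [0.4447, 0.2936, 0.0855]
tool_rot: [0.608, 0.794, 0.001, 0.001]
force: [0.7, 0.2, -0.4]
finger_gap: 0.385
gripper_force: 25.2
```

```bash
python3 - <<'E'
from h import *
s=sense();print(s["tcp_pos"],s["force"],totool([.4433,.2929,.077]))
d=eyes.snapshot("side");cv2.imwrite("pics/s6.png",cv2.resize(d["pixels"][90:250,220:400,::-1],None,fx=3.5,fy=3.5))
E
```

```text
[0.44473894 0.29364431 0.0854851 ] [ 0.7179432   0.21218576 -0.42563655] [-0.0003431  -0.0015983   0.00848228]
```

View pics/s6.png

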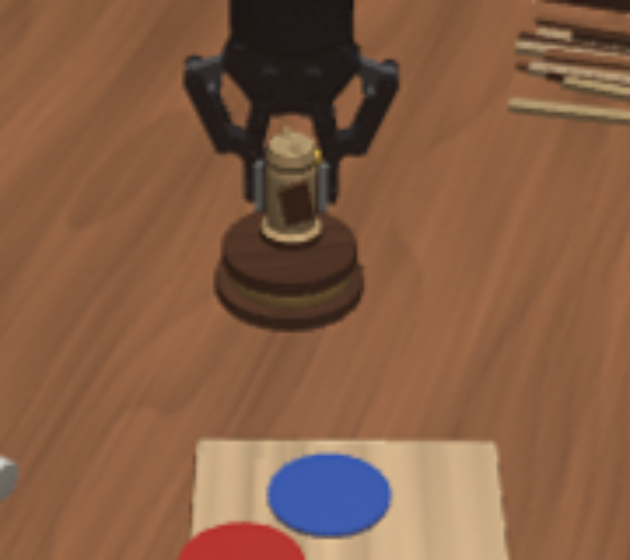

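Owl just above the plinth centre (290,235) and upright. I lower in small steps until it touches.

>>> pendant(segments="0 -0.0015 0.004 0 0.3\n0 -0.0015 0.007 0 0.3\n0 -0.0015 0.008 0 0.3\n0 -0.0015 0.008 0 0.3", grip_n=25)

```text
t: 23.5
tcp_pos: [0.442, 0.2935, 0.077]
tool_rot: [0.607, 0.794, 0.0, 0.0]
force: [-0.1, 0.8, 0.2]
finger_gap: 0.389
gripper_force: 25.3
```

>>> pendant(segments="0 0 0.001 0 0.3\n0 0 0.001 0 0.3", grip_n=25)

```text
t: 23.7
tcp_pos: [0.442, 0.2935, 0.077]
tool_rot: [0.607, 0.794, 0.0, 0.0]
force: [-2.0, -0.9, 8.2]
finger_gap: 0.387
gripper_force: 26.0
```

>>> pendant(segments="0 0 0 0 0.5\n0 0 0 0 0.6\n0 0 0 0 0.75\n0 0 0 0 0.75\n0 0 0 0 0.75\n0 0 -0.02 0 0.75\n0 0 -0.05 0 0.75\n0 0 -0.09 0 0.75\n0 0 -0.13 0 0.75\n-0.02 0 -0.17 0 0.75\n-0.06 0.01 -0.19 0 0.75\n-0.09 0.01 -0.19 0 0.75\n-0.09 0.01 -0.19 0 0.75\n-0.09 0.01 -0.19 0 0.75", grip_n=25)

```text
t: 25.1
tcp_pos: [0.475, 0.2088, 0.2656]
tool_rot: [0.608, 0.794, -0.0, -0.0]
force: [0.2, 0.4, 0.3]
finger_gap: 0.748
gripper_force: 0.0
```

```bash
python3 - <<'E'
from h import *
d=wrist();W=cloud(d);z=W[...,2];r=np.hypot(W[...,0]-.4434,W[...,1]-.2924);print(sense()["tcp_pos"])
cv2.imwrite("pics/w7.png",d["pixels"][...,::-1])
t=(z>.028)&(r<.07);t=cv2.morphologyEx(t.astype(np.uint8),cv2.MORPH_OPEN,np.ones((5,5)))
for a,b in((.055,.085),(.085,.098),(.098,.12)):
    q=W[(z>a)&(z<b)&(r<.05)];
    if len(q)>5:lo,hi=np.percentile(q,[2,98],axis=0);print(a,len(q),lo,hi,(lo+hi)[:2]/2)
E
```

```text
[0.47468696 0.2093415  0.26535063]
0.055 72 [0.42150067 0.26941182 0.06161534] [0.46016756 0.31042218 0.08490646] [0.44083411 0.289917  ]
0.085 185 [0.42356164 0.27035469 0.08506509] [0.46128531 0.30774977 0.09785156] [0.44242347 0.28905223]
0.098 1473 [0.42835656 0.27669852 0.09900624] [0.45828719 0.30604592 0.11108805] [0.44332187 0.29137222]
```

View pics/w7.png

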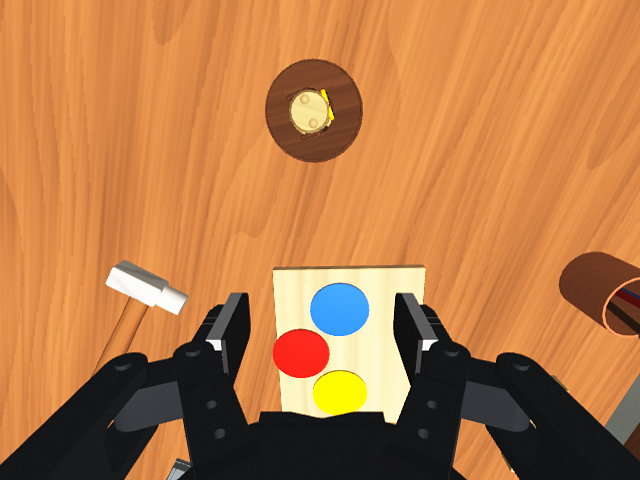

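The owl stands upright in the middle of the plinth, about 1 mm off centre, with its head at (311,110) in the wrist view. Now the pots go back, yellow first.

>>> pendant(segments="-0.03 -0.002 0 0 0.85\n-0.07 -0.005 0 0 0.85\n-0.12 -0.008 0 0 0.85\n-0.165 -0.012 0 0 0.85\n-0.21 -0.015 0 0 0.85\n-0.255 -0.018 0 0 0.85\n-0.3 -0.02 0 0 0.85\n-0.345 -0.023 0 0 0.85\n-0.39 -0.026 0 0 0.85\n-0.435 -0.03 0 0 0.85\n-0.48 -0.033 0 0 0.85\n-0.52 -0.036 0 0 0.85\n-0.545 -0.038 0 0 0.85\n-0.55 -0.039 0 0 0.85\n-0.55 -0.039 0 0 0.85\n-0.55 -0.039 0 0 0.85", grip_n=50)

```text
t: 26.75
tcp_pos: [0.5816, -0.3294, 0.2652]
tool_rot: [0.607, 0.795, 0.0, -0.001]
force: [0.0, 0.4, -0.1]
finger_gap: 0.851
gripper_force: 0.0
```

```bash
cat > pot.py <<'E'
import sys
from h import *
d=wrist();z=cloud(d)[...,2];s=sense();print("tcp",s["tcp_pos"])
for k,m in masks(d).items():
    t=m&(z>.11)&(z<.14)
    if t.sum()>300:
        e=edge(t);p=circ(ray(d,e,.125));print(k,np.round(p,4),e.max(0),"shift",totool([p[0],p[1],.116],s).round(4))
E
python3 pot.py
```

```text
tcp [ 0.58166593 -0.32938957  0.26548121]
red [ 0.4165 -0.2975  0.0292] [158 168] shift [ 0.0741 -0.1508  0.1497]
yellow [ 0.5809 -0.334   0.0271] [354 265] shift [-0.0045 -0.0018  0.1495]
blue [ 0.4986 -0.3149  0.0282] [260 219] shift [ 0.0357 -0.0762  0.1496]
```

>>> pendant(segments="-0.004 -0.001 0.04 0 0.85\n-0.004 -0.001 0.08 0 0.85\n-0.004 -0.001 0.12 0 0.85\n-0.004 -0.001 0.1485 0 0.85\n-0.004 -0.001 0.1485 0 0.85\n-0.004 -0.001 0.1485 0 0.85\n-0.004 -0.001 0.1485 0 0.5\n-0.004 -0.001 0.1485 0 0.5\n-0.004 -0.001 0.1485 0 0.5\n-0.004 -0.001 0.1485 0 0.5\n-0.004 -0.001 0.1485 0 0.5\n-0.004 -0.001 0.1485 0 0.5", grip_n=50)

```text
t: 28.0
tcp_pos: [0.5832, -0.337, 0.1203]
tool_rot: [0.608, 0.794, 0.0, 0.003]
force: [-0.4, 0.6, 7.3]
finger_gap: 0.637
gripper_force: 53.6
```

>>> pendant(segments="0 0 -0.03 0 0.5\n0 0 -0.07 0 0.5\n0 0 -0.11 0 0.5\n0 0 -0.145 0 0.5\n0 0 -0.145 0 0.5\n0 0 -0.145 0 0.5", grip_n=50)

```text
t: 28.6
tcp_pos: [0.5817, -0.3358, 0.2632]
tool_rot: [0.608, 0.794, -0.0, 0.001]
force: [-0.1, -0.1, -3.1]
finger_gap: 0.638
gripper_force: 53.8
```

```bash
python3 - <<'E'
from h import *
s=sense();print(s["tcp_pos"],totool([.5648,-.0369,.127],s))
E
```

```text
[ 0.58167651 -0.33583426  0.26315042] [0.29308388 0.06187396 0.13585617]
```

>>> pendant(segments="0.03 0.007 0 0 0.5\n0.07 0.015 0 0 0.5\n0.115 0.024 0 0 0.5\n0.16 0.034 0 0 0.5\n0.2 0.043 0 0 0.5\n0.24 0.051 0 0 0.5\n0.275 0.058 0 0 0.5\n0.2915 0.062 0 0 0.5\n0.2915 0.062 0 0 0.5\n0.2915 0.062 0.03 0 0.5\n0.2915 0.062 0.07 0 0.5\n0.2915 0.062 0.1 0 0.5\n0.2915 0.062 0.12 0 0.5\n0.2915 0.062 0.13 0 0.5\n0.2915 0.062 0.13 0 0.5\n0.2915 0.062 0.13 0 0.5", grip_n=50)

```text
t: 30.2
tcp_pos: [0.5658, -0.0396, 0.1322]
tool_rot: [0.608, 0.794, 0.0, 0.0]
force: [0.1, 0.6, -1.9]
finger_gap: 0.636
gripper_force: 54.0
```

```bash
python3 - <<'E'
from h import *
s=sense();print(s["tcp_pos"],totool([.5648,-.0369,.127],s))
d=wrist();W=cloud(d);z=W[...,2];m=masks(d)
for k,h0 in(("yellow",.015),):
    t=m[k]&(z>.1);e=edge(t);print("lid",e.min(0),e.max(0),circ(ray(d,e,.143)))
E
```

```text
[ 0.56583979 -0.03958884  0.13222663] [ 0.00287068 -0.00030559  0.00522441]
lid [251 266] [392 388] (np.float64(0.5636962188598114), np.float64(-0.03387620707062866), np.float64(0.02598106420986774))
```

>>> pendant(segments="0.001 0 0.003 0 0.5\n0.001 0 0.004 0 0.5\n0.001 0 0.004 0 0.5", grip_n=50)

```text
t: 30.55
tcp_pos: [0.5659, -0.0377, 0.1298]
tool_rot: [0.607, 0.794, 0.0, 0.001]
force: [-1.5, 1.0, 5.6]
finger_gap: 0.637
gripper_force: 55.1
```

>>> pendant(segments="0 0 0.001 0 0.5\n0 0 0.001 0 0.5", grip_n=50)

```text
t: 30.75
tcp_pos: [0.5659, -0.0376, 0.1298]
tool_rot: [0.607, 0.794, 0.0, 0.001]
force: [-3.1, 0.6, 11.4]
finger_gap: 0.641
gripper_force: 55.6
```

>>> pendant(segments="0 0 -0.001 0 0.5\n0 0 -0.001 0 0.85\n0 0 -0.001 0 0.85\n0 0 -0.001 0 0.85\n0 0 -0.001 0 0.85\n0 0 -0.03 0 0.85\n0 0 -0.07 0 0.85\n0 0 -0.11 0 0.85\n0 0 -0.14 0 0.85\n0 0 -0.14 0 0.85\n0 0 -0.14 0 0.85", grip_n=50)

```text
t: 31.85
tcp_pos: [0.565, -0.0374, 0.2676]
tool_rot: [0.607, 0.794, 0.0, 0.0]
force: [0.1, 0.3, 0.2]
finger_gap: 0.847
gripper_force: 0.0
```

```bash
cat > chk.py <<'E'
from h import *
import sys
d=wrist();z=cloud(d)[...,2];k=sys.argv[1];m=masks(d)[k];s=sense();print(s["tcp_pos"])
t=m&(z>.12)&(z<.15);e=edge(t);print("lid",np.round(circ(ray(d,e,.135)),4),e.max(0))
c=m&(z<.024);p=ray(d,cv2.convexHull(np.argwhere(c)[:,::-1].astype(np.int32))[:,0],.015)[:,:2]
print("coaster visible",c.sum())
C={"red":(.5003,.0094),"yellow":(.5648,-.0369),"blue":(.5302,.0826)}[k];q=np.hypot(*(p-C).T);print("edge r about old centre",q.round(4)[:12])
E
python3 chk.py yellow
```

```text
[ 0.56426727 -0.03722229  0.26642514]
lid [ 0.5644 -0.0342  0.0271] [358 260]
coaster visible 717
edge r about old centre [0.0361 0.0667 0.0673 0.0709 0.0719 0.0731 0.0735 0.0733 0.0684 0.0678
 0.0603 0.0356]
```

>>> pendant(segments="-0.03 -0.016 0 0 0.85\n-0.07 -0.04 0 0 0.85\n-0.11 -0.06 0 0 0.85\n-0.15 -0.082 0 0 0.85\n-0.19 -0.105 0 0 0.85\n-0.23 -0.126 0 0 0.85\n-0.25 -0.137 0 0 0.85\n-0.25 -0.137 0 0 0.85\n-0.25 -0.137 0 0 0.85", grip_n=50)

```text
t: 32.8
tcp_pos: [0.4973, -0.3139, 0.2652]
tool_rot: [0.608, 0.794, 0.001, -0.002]
force: [0.3, 0.9, -0.1]
finger_gap: 0.851
gripper_force: 0.0
```

```bash
python3 pot.py
```

```text
tcp [ 0.49764969 -0.31318923  0.26563879]
red [ 0.4145 -0.2974  0.0281] [261 217] shift [ 0.0364 -0.0758  0.1499]
blue [ 0.4971 -0.3146  0.028 ] [357 263] shift [-0.0017 -0.0006  0.1496]
```

>>> pendant(segments="-0.0015 0 0.04 0 0.85\n-0.0015 0 0.08 0 0.85\n-0.0015 0 0.12 0 0.85\n-0.0015 0 0.1485 0 0.85\n-0.0015 0 0.1485 0 0.85\n-0.0015 0 0.1485 0 0.85\n-0.0015 0 0.1485 0 0.5\n-0.0015 0 0.1485 0 0.5\n-0.0015 0 0.1485 0 0.5\n-0.0015 0 0.1485 0 0.5\n-0.0015 0 0.1485 0 0.5\n-0.0015 0 0.1485 0 0.5", grip_n=50)

```text
t: 34.05
tcp_pos: [0.4998, -0.3168, 0.1211]
tool_rot: [0.608, 0.794, 0.0, 0.002]
force: [-0.7, 1.4, 7.5]
finger_gap: 0.639
gripper_force: 53.6
```

>>> pendant(segments="0 0 -0.03 0 0.5\n0 0 -0.07 0 0.5\n0 0 -0.11 0 0.5\n0 0 -0.15 0 0.5\n0 0 -0.155 0 0.5\n0 0 -0.155 0 0.5", grip_n=50)

```text
t: 34.65
tcp_pos: [0.4989, -0.3162, 0.2754]
tool_rot: [0.608, 0.794, -0.0, 0.002]
force: [0.1, 0.8, -2.0]
finger_gap: 0.635
gripper_force: 54.1
```

```bash
python3 - <<'E'
from h import *
s=sense();print(s["tcp_pos"],totool([.5302,.0826,.127],s))
E
```

```text
[ 0.49887677 -0.31624601  0.27540239] [0.37714858 0.13442517 0.14755127]
```

>>> pendant(segments="0.03 0.011 0 0 0.5\n0.07 0.025 0 0 0.5\n0.115 0.041 0 0 0.5\n0.16 0.057 0 0 0.5\n0.205 0.073 0 0 0.5\n0.25 0.09 0 0 0.5\n0.295 0.106 0 0 0.5\n0.335 0.12 0 0 0.5\n0.365 0.131 0 0 0.5\n0.375 0.1345 0 0 0.5\n0.375 0.1345 0 0 0.5\n0.375 0.1345 0.03 0 0.5\n0.375 0.1345 0.07 0 0.5\n0.375 0.1345 0.11 0 0.5\n0.375 0.1345 0.13 0 0.5\n0.375 0.1345 0.14 0 0.5\n0.375 0.1345 0.14 0 0.5\n0.375 0.1345 0.14 0 0.5", grip_n=50)

```text
t: 36.45
tcp_pos: [0.5309, 0.0801, 0.134]
tool_rot: [0.608, 0.794, 0.0, 0.001]
force: [0.3, 0.3, -1.9]
finger_gap: 0.64
gripper_force: 54.2
```

```bash
python3 - <<'E'
from h import *
s=sense();print(s["tcp_pos"],totool([.5302,.0826,.127],s))
E
```

```text
[0.53094452 0.08009254 0.13399668] [ 2.61907444e-03 -7.22317278e-05  6.99503026e-03]
```

>>> pendant(segments="0 0 0.003 0 0.5\n0 0 0.005 0 0.5\n0 0 0.005 0 0.5", grip_n=50)

```text
t: 36.75
tcp_pos: [0.5311, 0.0809, 0.1306]
tool_rot: [0.607, 0.794, 0.001, 0.001]
force: [-1.4, -1.3, 5.5]
finger_gap: 0.64
gripper_force: 55.1
```

>>> pendant(segments="0 0 0.001 0 0.5\n0 0 0.001 0 0.5", grip_n=50)

```text
t: 36.95
tcp_pos: [0.5311, 0.0809, 0.1305]
tool_rot: [0.607, 0.794, 0.001, 0.001]
force: [-3.1, 0.4, 13.5]
finger_gap: 0.638
gripper_force: 55.9
```

>>> pendant(segments="0 0 -0.001 0 0.5\n0 0 -0.001 0 0.85\n0 0 -0.001 0 0.85\n0 0 -0.001 0 0.85\n0 0 -0.001 0 0.85\n0 0 -0.03 0 0.85\n0 0 -0.07 0 0.85\n0 0 -0.11 0 0.85\n0 0 -0.14 0 0.85\n0 0 -0.14 0 0.85\n0 0 -0.14 0 0.85", grip_n=50)

```text
t: 38.05
tcp_pos: [0.5302, 0.0812, 0.2681]
tool_rot: [0.607, 0.794, 0.0, 0.0]
force: [-0.6, 0.5, -0.7]
finger_gap: 0.85
gripper_force: 0.0
```

```bash
python3 chk.py blue; python3 -c "
from h import *
print(totool([.4145,-.2974,.267]))"
```

```text
[0.52948888 0.08117221 0.26696948]
lid [0.5295 0.0834 0.0278] [357 262]
coaster visible 793
edge r about old centre [0.0353 0.0352 0.0345 0.0344 0.0351 0.0352 0.0352 0.035  0.0352 0.0353
 0.0354 0.0353]
[-3.35241297e-01 -2.10125240e-01  1.36127467e-04]
```

Blue is within 1 mm of its coaster's centre. Red is next.

>>> pendant(segments="-0.03 -0.02 0 0 0.85\n-0.07 -0.044 0 0 0.85\n-0.11 -0.069 0 0 0.85\n-0.15 -0.094 0 0 0.85\n-0.19 -0.119 0 0 0.85\n-0.23 -0.144 0 0 0.85\n-0.27 -0.169 0 0 0.85\n-0.31 -0.194 0 0 0.85\n-0.335 -0.21 0 0 0.85\n-0.335 -0.21 0 0 0.85\n-0.335 -0.21 0 0 0.85", grip_n=50)

```text
t: 39.2
tcp_pos: [0.4143, -0.2967, 0.2659]
tool_rot: [0.608, 0.794, 0.001, -0.002]
force: [-0.3, 0.9, -0.4]
finger_gap: 0.85
gripper_force: 0.0
```

```bash
python3 pot.py
```

```text
tcp [ 0.41461862 -0.29593977  0.26623742]
red [ 0.4131 -0.2971  0.028 ] [355 262] shift [-0.0013 -0.0016  0.1502]
```

>>> pendant(segments="0 -0.001 0.04 0 0.85\n0 -0.001 0.08 0 0.85\n0 -0.001 0.12 0 0.85\n0 -0.001 0.1485 0 0.85\n0 -0.001 0.1485 0 0.85\n0 -0.001 0.1485 0 0.85\n0 -0.001 0.1485 0 0.5\n0 -0.001 0.1485 0 0.5\n0 -0.001 0.1485 0 0.5\n0 -0.001 0.1485 0 0.5\n0 -0.001 0.1485 0 0.5\n0 -0.001 0.1485 0 0.5", grip_n=50)

```text
t: 40.45
tcp_pos: [0.4153, -0.2981, 0.1212]
tool_rot: [0.608, 0.794, -0.0, 0.002]
force: [0.1, 0.7, 6.0]
finger_gap: 0.641
gripper_force: 53.4
```

>>> pendant(segments="0 0 -0.03 0 0.5\n0 0 -0.07 0 0.5\n0 0 -0.11 0 0.5\n0 0 -0.15 0 0.5\n0 0 -0.155 0 0.5\n0 0 -0.155 0 0.5", grip_n=50)

```text
t: 41.05
tcp_pos: [0.4145, -0.2976, 0.2756]
tool_rot: [0.607, 0.794, -0.0, 0.002]
force: [-0.3, 0.1, -3.4]
finger_gap: 0.637
gripper_force: 54.9
```

```bash
python3 - <<'E'
from h import *
s=sense();print(s["tcp_pos"],totool([.5003,.0098,.127],s))
E
```

```text
[ 0.41448755 -0.29755273  0.27557553] [0.27457664 0.1631004  0.14802059]
```

>>> pendant(segments="0.03 0.018 0 0 0.5\n0.07 0.041 0 0 0.5\n0.11 0.065 0 0 0.5\n0.15 0.089 0 0 0.5\n0.19 0.113 0 0 0.5\n0.23 0.136 0 0 0.5\n0.26 0.155 0 0 0.5\n0.2735 0.163 0 0 0.5\n0.2735 0.163 0 0 0.5\n0.2735 0.163 0.03 0 0.5\n0.2735 0.163 0.07 0 0.5\n0.2735 0.163 0.11 0 0.5\n0.2735 0.163 0.13 0 0.5\n0.2735 0.163 0.14 0 0.5\n0.2735 0.163 0.14 0 0.5\n0.2735 0.163 0.14 0 0.5", grip_n=50)

```text
t: 42.65
tcp_pos: [0.5002, 0.0086, 0.1341]
tool_rot: [0.608, 0.794, -0.0, 0.0]
force: [-0.5, 0.5, -3.0]
finger_gap: 0.635
gripper_force: 55.1
```

```bash
python3 - <<'E'
from h import *
s=sense();print(s["tcp_pos"],totool([.5003,.0098,.127],s))
E
```

```text
[0.5001977  0.00855851 0.13414288] [0.00117333 0.00042214 0.00714266]
```

>>> pendant(segments="0 0 0.003 0 0.5\n0 0 0.005 0 0.5\n0 0 0.005 0 0.5", grip_n=50)

```text
t: 42.95
tcp_pos: [0.5007, 0.0089, 0.1308]
tool_rot: [0.607, 0.794, 0.0, 0.001]
force: [-1.6, -0.3, 4.2]
finger_gap: 0.637
gripper_force: 56.0
```

>>> pendant(segments="0 0 0.0005 0 0.5\n0 0 0.0005 0 0.5", grip_n=50)

```text
t: 43.15
tcp_pos: [0.5007, 0.009, 0.1308]
tool_rot: [0.607, 0.794, 0.0, 0.001]
force: [-2.7, -0.6, 9.6]
finger_gap: 0.639
gripper_force: 56.4
```

>>> pendant(segments="0 0 -0.0005 0 0.5\n0 0 -0.0005 0 0.85\n0 0 -0.0005 0 0.85\n0 0 -0.0005 0 0.85\n0 0 -0.0005 0 0.85\n0 0 -0.03 0 0.85\n0 0 -0.07 0 0.85\n0 0 -0.11 0 0.85\n0 0 -0.14 0 0.85\n0 0 -0.14 0 0.85\n0 0 -0.14 0 0.85", grip_n=50)

```text
t: 44.25
tcp_pos: [0.5, 0.0092, 0.2691]
tool_rot: [0.607, 0.794, 0.0, 0.0]
force: [0.5, 0.4, -0.4]
finger_gap: 0.849
gripper_force: 0.0
```

```bash
python3 chk.py red
```

```text
[0.49930466 0.00936286 0.26804818]
lid [0.4995 0.0101 0.0279] [357 263]
coaster visible 841
edge r about old centre [0.0357 0.0358 0.0351 0.0348 0.0352 0.0354 0.0355 0.0353 0.0354 0.0354
 0.0353 0.0355]
```

Red is centred. I retreat and check the whole scene from the top.

>>> pendant(segments="-0.04 0 -0.02 0 0.85\n-0.08 0 -0.03 0 0.85\n-0.12 0 -0.03 0 0.85\n-0.16 0 -0.03 0 0.85\n-0.2 0 -0.03 0 0.85\n-0.24 0 -0.03 0 0.85\n-0.28 0 -0.03 0 0.85\n-0.32 0 -0.03 0 0.85\n-0.32 0 -0.03 0 0.85\n-0.32 0 -0.03 0 0.85", grip_n=50)

```text
t: 45.3
tcp_pos: [0.5828, -0.2999, 0.2957]
tool_rot: [0.608, 0.794, 0.0, -0.003]
force: [-0.2, -0.5, -0.8]
finger_gap: 0.85
gripper_force: 0.0
```

```bash
python3 - <<'E'
from h import *
d0=load("top0.npz");d=eyes.snapshot("top");cv2.imwrite("pics/top8.png",d["pixels"][...,::-1])
for n,D in(("start",d0),("now",d)):
  z=cloud(D)[...,2]
  for k,m in masks(D).items():
    t=m&(z>.12)&(z<.15);lab=m&(z<.022)
    print(n,k,np.round(circ(ray(D,edge(t),.135)),4),np.round(cv2.minEnclosingCircle(ray(D,edge(lab),.015)[:,:2].astype(np.float32))[0],4))
E
```

```text
start red [0.4999 0.0109 0.0267] [0.5003 0.0108]
start yellow [ 0.5655 -0.0352  0.0274] [ 0.5654 -0.0352]
start blue [0.5298 0.0821 0.0268] [0.5308 0.0834]
now red [0.5083 0.0187 0.0157] [0.5099 0.0425]
now yellow [ 0.5652 -0.0328  0.0266] [ 0.5687 -0.0061]
now blue [0.5286 0.0821 0.0267] [0.5311 0.0837]
```

View pics/top8.png

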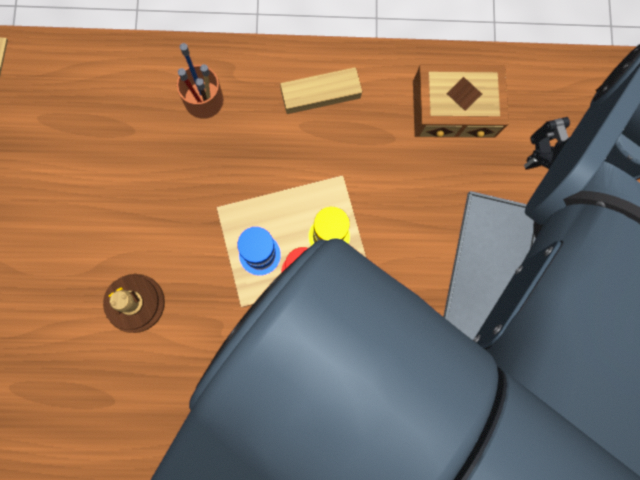

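In the top view the owl is upright on the plinth at (123,300) and the pots are on their own coasters. Yellow is about 2.5 mm off centre, well inside its 9 mm margin. I hand the job in.

```bash
python3 -c "
from station import job
print(job.sign_off())"
```

```text
the job is handed in; nothing more can be done
None
```

Job handed in at about 45 s: the pots went to the tray, the owl stands on the plinth within about 1 mm of centre, and each pot is back upright on its own coaster, red and blue within about 1 mm of centre and yellow about 2.5 mm off.

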